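Clip the light onto the box lid

ROBOT

A 6-joint arm with a two-finger parallel gripper is mounted at the origin on the work surface. World frame = base frame: x ahead of the robot, y to its left, z up, the work surface at z = 0. Lengths are in m, angles in rad, forces in N, time in s.
With the tool pointing down it reaches from about 0.2 to 0.875 m from the base axis. Payload 3.4 kg.
Tool frame: the origin (TCP) lies between the finger pads; the fingertips stand 25 mm ahead of it and the grasp point (between the pads) lies 6 mm ahead of it (r.nose_length is the z of the fingertips in the tool frame, in m); z points along the fingers, y is the line along which they close (so a half turn about z gives the same grasp; the last joint's range is limited). The gripper opens to 94 mm and grips with 3 to 60 N. Pads are 16 mm wide; open, the fingers measure 119 mm over their backs; the gripper's body (75 mm by 177 mm) begins 78 mm behind the grasp point.
Start: joints at [1.063, 0.276, 1.505, -0, 1.361, -0.121], TCP at [0.217, 0.533, 0.23] pointing down, gripper open.
Joint ranges: [-2.89, 2.89], [-0.75, 2.08], [0.22, 2.7], [-1.18, 4.32], [0.11, 2.71], [-2.7, 2.7]. Speed limits (rad/s): [2.57, 2.57, 3.14, 3.14, 3.14, 3.14].

INTERFACE

Orientations are given as a unit quaternion [w, x, y, z].
In Python, from plant import r, gripper_to, inverse_kinematics, vision, models, telemetry gives the robot as it stands. Calls block until the motion is done:
- r.move_to(position, orientation): joint-space move of the TCP to a pose.
- r.move_l(position, rot=None, vel=0.15, guard=None): straight line of the TCP; rot=None keeps the orientation; vel is the mean speed in m/s. With guard (N) it stops when the force on the tool has changed by that much, and returns True; else False.
- r.movej(angles): joint-space move.
- gripper_to(opening, f_grip=None): finger opening in m; f_grip is the grip in N (None keeps the last); returns when the fingers have stopped.
- r.hold(seconds).
- inverse_kinematics(position, orientation): joint angles nearest the present ones, or None.
- vision.snapshot(name): name is "scene" or "top" or "wrist"; returns the picture (400x640x3 uint8, red, green, blue); there is no depth.
- vision.get_calibration(name): a dict with "fx", "fy", "cx", "cy" (pixels), "position" and "orientation" of the camera in the world. Camera axes: x right, y down, z forward; pixel columns grow to the right and rows downward; lengths in m; the calibration is good to about 2 mm. A picture is of the moment at which its call begins: read the wrist's pose just before it. get_calibration takes no time and is no camera call; for the wrist camera it gives the pose at the moment of the call.
A pose or a line that the arm cannot do raises r.PlanningError and nothing moves.
- r.sign_off(): hands the job in; it is judged then, once.
Trained networks look in the newest picture that a camera, given by its name, has taken for a name from the list of things; names that differ only in an ending like _2 or _b are one class to them, and where a whole thing is asked for, a point or a joint stands for the part that bears it (a point fixed in the world has none). Each returns a list of dicts, best first, with "score" (0 to 1); they miss things now and then, are a little off and sometimes report something else, mostly with a low value. They report only what shows in the picture. A call takes as long as a camera call. They do not tell look-alikes from the thing itself.
- models.boxes_of(thing, camera): "at" ([x, y, z] in m, in world coordinates, good to about 4 mm: the middle of the surface that is visible of it).
- models.regions_of(thing, camera): "pixels" (400x640 bool, what is visible of it).
- models.mark_of(thing, camera): "at" ([x, y, z] in m, in world coordinates, good to about 4 mm: a listed point, or the origin of a listed thing).
Readings, each from a call of its own:
- telemetry.current_t(): time.
- telemetry.current_joints(): joint angles.
- telemetry.current_dq(): joint speeds.
- telemetry.current_joint_efforts(): joint torques, N m.
- telemetry.current_ee_pos(): TCP position.
- telemetry.current_tool_rot(): TCP orientation.
- telemetry.current_wrist_force(): force on the tool from outside, world axes, zero at the start.
- telemetry.current_torque(): the same for the moment, N m.
- telemetry.current_opening(): finger opening in m.
- telemetry.current_finger_force(): force on a finger pad.
Only numpy, scipy, OpenCV 4.12 (cv2) and the standard library are available. Lean on these libraries where they do the work, as an engineer would, in place of code of your own. Each camera call takes 0.05 s, during which the arm holds its last target. There are 200 camera calls.

TASK

First move the flashlight that stands in the way: stand it upright on the round cork mat and let go. Then squeeze the clip-on light open, take it off the letter rack's front board and clip it firmly over the free edge of the wooden box's raised lid, near the middle and square to the lid, with its lamp head on the lid's underside so that it shines into the box. Leave the lid at the angle it has, and leave the other things where they are.

Things in the scene. Friction and masses are not known exactly. Their poses are not given: they have to be found in the camera images.
- light: Grey clip-on light, 120 g, starts clipped handles up on the rack's front board, 22 mm of it in the jaws. Origin: at the jaw tips, mid-width, on the clamping face of its flat half. +z jaws to handles, +y along its 40 mm width (parallel to the edge gripped), +x flat half to lever half. Flat half: a straight plate, x -6 to 0, z 0 to 85 mm; jaw below, handle above z 50. An edge enters to z 42 mm.
- light_lever (a joint): Angle of the light's sprung lever, rad: 0 shut on nothing, 0.25 gripping a 10 mm board, 0.78 fully squeezed (end stop). It pivots at x 15, z 45 mm of the light. Its handle ends at z 85 mm: outer face at x 42 mm when gripping a board; when fully squeezed parallel to the flat handle, outer face at x 23 mm, and the jaws gape 30 mm at the tips, 23 mm at z 24.
- light_grip (a point): Where to squeeze the light: midway between its handles as they stand when fully squeezed, x 8.5, y 0, z 72 mm in the light's frame, same axes. A full squeeze leaves 29 mm over both handles and needs about 16 N here.
- light_lens (a point): Centre of the glass of the lamp head, x -25, z 18 mm in the light's frame. The head is a disc, 42 mm across, on the outer side of the flat half: x -25 to -6, z -3 to 39 mm.
- rack: Wooden letter rack, fixed. Origin: centre of the underside; y runs along its boards, z up. Foot 130 x 220 x 12 mm. Front board on the -x side: 10 mm thick, 220 mm wide, top edge 100 mm above the bench, its middle plane 50 mm before the origin. Rear board 117 mm high, 105 mm behind the front one.
- rack_edge (a point): Middle of the top edge of the rack's front board; same axes as the rack.
- box: Wooden box, fixed, 170 mm (x) x 260 mm (y) x 90 mm high, open at the top. Origin: centre of the underside; its hinge lies along the far top rim, 85 mm to +x, its open front is to -x.
- lid (a joint): Opening angle of the box lid, rad: 0 shut, pi/2 upright. It starts part open (1.0 to 1.2), leaning over the box; a stiff hinge holds it.
- lid_edge (a point): Middle of the lid's free edge, halfway through its thickness. The lid is 160 mm from hinge to free edge, 260 mm wide, 10 mm thick. Lid axes: +x points from the free edge along the lid to the hinge, y along the edge, +z out of the outer (upper) face; the underside, which faces the box's inside, is 5 mm from this point towards -z.
- flashlight: Aluminium flashlight (220 g) standing on its head close before the light's lamp head, so that a finger cannot reach the flat handle. 160 mm tall; head 42 mm across up to z 30 mm, tapering to a body 30 mm across from z 45 mm to the top. Origin: centre of the underside, z along it, up.
- mat: Round cork mat, fixed, 90 mm across, 4 mm thick, empty. Origin: centre of the underside.
- dish: Green ceramic key dish, 76 mm across, 28 mm high; bystander, origin under its centre.
- shoehorn: Steel shoehorn lying flat, about 190 mm long, 6 mm thick; bystander, lies along its x.
- scraper: Blue plastic ice scraper lying flat, about 225 mm long, blade 100 mm wide; bystander, lies along its x.
- tin: Flat round steel tin, 76 mm across, 28 mm high; bystander, origin under its centre.
- mug: White mug, 80 mm across, 90 mm high; bystander, origin under its centre.
- brush: Wooden boot brush, 130 x 40 x 35 mm, lying inside the box; bystander, origin under its centre.
There are look-alikes about, which are no part of the job. Of the things that look like the mat, take the one that is nearest to the robot's base at the start. There is more than one size of the light; the one meant has the size given above.

How it is judged:
On the way, in this order (a step that is already met when the one before it is completed fails the run):
1. the flashlight stands upright on the cork mat (within 35 mm of its centre), let go (horizontal distance between flashlight and mat below 0.035 m and angle between flashlight's own z axis and vertical below 0.1 rad and height (world z) of flashlight below 0.012 m and contact force between flashlight and the fingers below 0.1 N and linear speed of flashlight below 0.03 m/s), for 0.2 s.
2. the light is squeezed open (lever beyond 0.45 rad) and off the rack (its jaw mouth 50 mm or more from the rack's front top edge, nothing touching the rack) (value of joint light_lever above 0.45 rad and z of light in the frame of rack_edge above 0.01 m and distance between light and rack_edge above 0.05 m and contact force between light and rack below 0.1 N), for 0.1 s.
At the end, for the whole second after the job is handed in: Light gripping the lid edge (over 2 N, at rest): jaws 10 to 43 mm over it, within 50 mm of its middle, square within 0.2 rad, flat half and lamp head on the underside; lid edge within 20 mm of its start; flashlight upright on the mat within 35 mm of its centre. All at rest (x of light in the frame of lid_edge between 0.01 and 0.043 m and y of light in the frame of lid_edge between -0.05 and 0.05 m and z of light in the frame of lid_edge between -0.012 and 0.003 m and angle between the z axis of light and the x axis of lid_edge, either way round below 0.2 rad and angle between the y axis of light and the y axis of lid_edge, either way round below 0.2 rad and z of light_lens in the frame of lid_edge below -0.015 m and contact force between light and box above 2 N and linear speed of each of light, flashlight below 0.02 m/s and angular speed of light below 0.2 rad/s and distance of lid_edge from where it was at the start of the episode below 0.02 m and horizontal distance between flashlight and mat below 0.035 m and angle between flashlight's own z axis and vertical below 0.1 rad and height (world z) of flashlight below 0.012 m); the robot touches nothing.
It fails at once if another thing is moved by more than 40 mm (distance of any of dish, shoehorn, scraper, tin, mug, brush from where it was at the start of the episode above 0.04 m).
It fails at once if the flashlight is knocked over (angle between flashlight's own z axis and vertical above 0.7 rad).
It also fails if it takes over 59 s, if anything falls off the work surface, if the arm or the gripper's body presses on something with over 40 N, if the wrist force passes 120 N, or if a joint passes its speed limit or range.

## Working session

There is one attempt and no reset: what is moved stays moved. The work goes in short steps, each a Python script; the robot and the scene stay as the last script left them, time stands still between calls to the robot, and variables do not carry over. Pictures are saved under pics/ and viewed, at most 10 in all, crops included, and the job is handed in when it is done.

```bash
ls; mkdir -p pics
python3 - <<'E'
from plant import r, vision, models, telemetry
import cv2, numpy as np
ims=[]
for c in ["scene","top"]:
    im=vision.snapshot(c); cv2.imwrite(f"pics/{c}0.png",im[:,:,::-1])
    print(c,vision.get_calibration(c))
    for t in ["light","light_grip","light_lens","rack","rack_edge","box","lid_edge","flashlight","mat"]:
        try: print(t,[(np.round(d["at"],3).tolist(),round(d["score"],2)) for d in models.mark_of(t,c)])
        except Exception as e: print(t,e)
print(telemetry.current_t(), telemetry.current_tool_rot())
E
```

```text
pics
scene {'fx': 498.234408518765, 'fy': 498.234408518765, 'cx': 311.90219425316764, 'cy': 198.42331174580656, 'position': array([ 1.35326898, -0.60615239,  1.11557985]), 'orientation': array([-0.34639328,  0.82619033,  0.4103779 , -0.1703268 ])}
light [([0.583, -0.202, 0.078], 0.78), ([0.527, -0.486, -0.0], 0.65), ([0.638, -0.436, 0.029], 0.6)]
light_grip [([0.593, -0.2, 0.148], 0.75), ([0.722, -0.482, 0.03], 0.7)]
light_lens [([0.558, -0.204, 0.098], 0.79), ([0.64, -0.478, 0.031], 0.57), ([0.638, 0.242, 0.003], 0.49)]
rack [([0.637, -0.227, -0.001], 0.65), ([0.427, -0.031, 0.006], 0.64), ([0.506, 0.505, -0.005], 0.26)]
rack_edge [([0.583, -0.222, 0.101], 0.78)]
box [([0.64, 0.244, 0.002], 0.85), ([0.657, 0.241, 0.234], 0.57)]
lid_edge [([0.657, 0.244, 0.233], 0.61)]
flashlight []
mat [([0.431, -0.028, 0.002], 0.87), ([0.45, 0.223, 0.002], 0.63)]
top {'fx': 515.5024857744214, 'fy': 515.5024857744214, 'cx': 322.54685985279843, 'cy': 201.5281826354058, 'position': array([0.32158668, 0.02170201, 1.4981602 ]), 'orientation': array([ 0.05088229, -0.70099747,  0.70880952, -0.06002162])}
light [([0.582, -0.202, 0.076], 0.97), ([0.637, -0.439, 0.028], 0.95)]
light_grip [([0.591, -0.202, 0.15], 0.95), ([0.727, -0.479, 0.028], 0.7), ([0.556, -0.002, -0.002], 0.32)]
light_lens [([0.561, -0.196, 0.096], 0.76), ([0.635, -0.479, 0.031], 0.75)]
rack [([0.637, -0.224, -0.001], 0.85), ([0.66, 0.238, 0.238], 0.41)]
rack_edge [([0.586, -0.217, 0.101], 0.77), ([0.535, -0.187, 0.004], 0.35)]
box [([0.637, 0.239, -0.001], 0.87)]
lid_edge [([0.661, 0.24, 0.237], 0.89)]
flashlight [([0.534, -0.19, 0.005], 0.7)]
mat [([0.452, 0.219, -0.001], 0.75), ([0.427, -0.028, 0.002], 0.61)]
1.0 [3.94748388e-05 1.92180282e-01 9.81359636e-01 5.05734715e-05]
```

View pics/scene0.png

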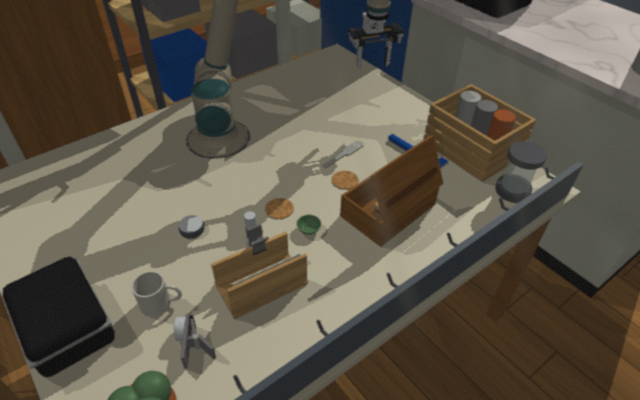

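View pics/top0.png

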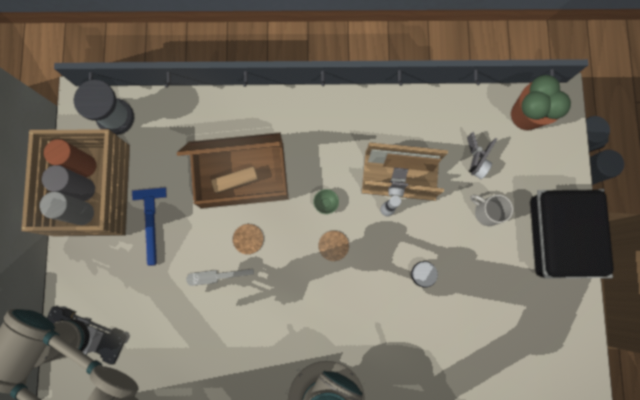

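The scene view shows the flashlight at (250,220), in front of the light on the rack at (258,243). The box with its raised lid is at (390,190), and a second light lies at (190,340). The top view shows the mats at (334,245) and (248,238). The (334,245) mat is nearer the base at 0.43 m, so that is the one to use.

```bash
cat > h.py <<'E'
from plant import r, gripper_to, inverse_kinematics, vision, models, telemetry
import cv2, numpy as np
from scipy.spatial.transform import Rotation as R
def quat(y,z):
    y=np.array(y,float);z=np.array(z,float);y/=np.linalg.norm(y);z/=np.linalg.norm(z)
    q=R.from_matrix(np.c_[np.cross(y,z),y,z]).as_quat(); return q[[3,0,1,2]]
def down(phi): return quat([np.cos(phi),np.sin(phi),0],[0,0,-1])
def rmat(q): return R.from_quat(np.array(q)[[1,2,3,0]]).as_matrix()
def onplane(c,uv,z):
    uv=np.atleast_2d(uv)
    d=np.c_[(uv[:,0]-c["cx"])/c["fx"],(uv[:,1]-c["cy"])/c["fy"],np.ones(len(uv))]@rmat(c["orientation"]).T
    p=np.array(c["position"]); return p+d*((z-p[2])/d[:,2])[:,None]
def segs(im,c,z,lo,hi,minlen):
    s=cv2.createLineSegmentDetector().detect(cv2.cvtColor(im,cv2.COLOR_RGB2GRAY))[0][:,0]
    a,b=onplane(c,s[:,:2],z),onplane(c,s[:,2:],z)
    for p,q in zip(a,b):
        L=np.linalg.norm(q-p);m=(p+q)/2
        if L>minlen and np.all(m[:2]>lo) and np.all(m[:2]<hi):
            print("seg mid",m[:2].round(3),"len",L.round(3),"ang from y",round((np.arctan2(-(q-p)[0],(q-p)[1])+np.pi/2)%np.pi-np.pi/2,3))
def marks(ts,c):
    for t in ts: print(c,t,[(np.round(d["at"],3).tolist(),round(d["score"],2)) for d in models.mark_of(t,c)])
def state(s=""): print(s,"t",round(telemetry.current_t(),2),"p",telemetry.current_ee_pos().round(4),"op",round(telemetry.current_opening(),4),"ff",np.round(telemetry.current_finger_force(),2),"wf",np.round(telemetry.current_wrist_force(),1))
E
python3 - <<'E'
from h import *
im=cv2.imread("pics/top0.png")[:,:,::-1].copy(); c=vision.get_calibration("top")
print("rack z .1");segs(im,c,.1,[.53,-.36],[.72,-.1],.08)
print("box z .09");segs(im,c,.09,[.5,.08],[.76,.4],.1)
print("lid z .235");segs(im,c,.235,[.6,.08],[.72,.4],.1)
r.move_to([0.534,-0.19,0.36],down(-1.67))
for k in range(1):
    w=vision.snapshot("wrist"); cw=vision.get_calibration("wrist")
    cv2.imwrite("pics/wrist1.png",w[:,:,::-1]); print(cw["position"])
    marks(["flashlight","rack","rack_edge","light","light_grip","light_lens","mat"],"wrist")
    print([d["at"] for d in models.boxes_of("flashlight","wrist")])
    print("rack w");segs(w,cw,.1,[.5,-.4],[.72,-.05],.06)
state(); print(telemetry.current_joints())
E
```

```text
rack z .1
seg mid [ 0.572 -0.278] len 0.1 ang from y -0.105
seg mid [ 0.715 -0.285] len 0.129 ang from y -0.147
seg mid [ 0.681 -0.23 ] len 0.179 ang from y -0.113
seg mid [ 0.685 -0.267] len 0.147 ang from y -0.112
seg mid [ 0.668 -0.252] len 0.141 ang from y -0.113
seg mid [ 0.696 -0.26 ] len 0.098 ang from y -0.109
box z .09
seg mid [0.541 0.218] len 0.235 ang from y 0.092
seg mid [0.733 0.248] len 0.255 ang from y 0.096
seg mid [0.628 0.254] len 0.119 ang from y 0.301
seg mid [0.611 0.363] len 0.143 ang from y -1.461
seg mid [0.594 0.242] len 0.113 ang from y 0.341
seg mid [0.648 0.105] len 0.174 ang from y -1.459
seg mid [0.708 0.228] len 0.215 ang from y 0.097
seg mid [0.688 0.31 ] len 0.105 ang from y 0.105
seg mid [0.558 0.277] len 0.145 ang from y 0.09
seg mid [0.554 0.223] len 0.239 ang from y 0.095
lid z .235
seg mid [0.691 0.224] len 0.228 ang from y 0.096
seg mid [0.614 0.097] len 0.156 ang from y -1.459
seg mid [0.719 0.383] len 0.133 ang from y 0.037
seg mid [0.668 0.207] len 0.193 ang from y 0.097
[ 0.60199241 -0.19564992  0.51331043]
wrist flashlight [([0.533, -0.189
[... 633 characters left out ...]
om y -0.089
seg mid [ 0.673 -0.24 ] len 0.162 ang from y -0.114
seg mid [ 0.643 -0.24 ] len 0.123 ang from y -0.114
seg mid [ 0.686 -0.235] len 0.223 ang from y -0.115
seg mid [ 0.715 -0.112] len 0.103 ang from y 0.094
seg mid [ 0.55  -0.243] len 0.068 ang from y 0.375
seg mid [ 0.709 -0.332] len 0.089 ang from y -0.119
seg mid [ 0.574 -0.273] len 0.065 ang from y -0.119
seg mid [ 0.694 -0.259] len 0.123 ang from y -0.116
seg mid [ 0.707 -0.159] len 0.068 ang from y -0.104
seg mid [ 0.662 -0.283] len 0.078 ang from y -0.118
 t 4.27 p [ 0.534  -0.1899  0.36  ] op 0.094 ff 0.0 wf [ 0.5 -0.1  0.1]
[-4.64411460e-01  2.20791999e-01  1.26841293e+00 -4.05299835e-05
  1.65240195e+00  1.20535845e+00]
```

View pics/wrist1.png

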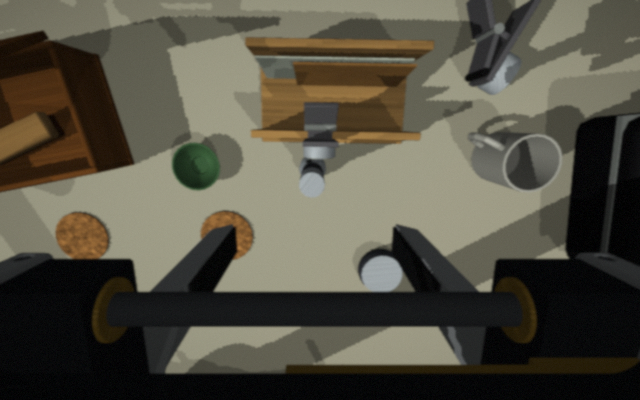

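The wrist view shows the flashlight top at (312,185), the front board of the rack along row 135 and the near mat at (228,232). This agrees with the network marks. Rack yaw is about -0.114 and box yaw about +0.096.

Run:
```python
from h import *
q=down(-1.685)
r.move_to([0.5337,-0.1893,0.25],q)
r.move_l([0.5337,-0.1893,0.121],vel=0.12)
state("at"); gripper_to(0.02,f_grip=20); state("grip")
r.move_l([0.5337,-0.1893,0.20],vel=0.1)
r.move_l([0.430,-0.027,0.20],vel=0.15)
r.move_l([0.430,-0.027,0.14],vel=0.1)
print(r.move_l([0.430,-0.027,0.120],vel=0.03,guard=4)); state("down")
gripper_to(0.07); r.hold(0.3)
r.move_l([0.430,-0.027,0.30],vel=0.2)
r.hold(0.2)
im=vision.snapshot("top"); marks(["flashlight","mat","light","light_grip","rack_edge"],"top"); im2=vision.snapshot("scene"); marks(["flashlight","mat","light","light_grip","rack_edge"],"scene")
cv2.imwrite("pics/after.png",np.hstack([cv2.resize(im[130:290,240:480],None,fx=1.6,fy=1.6),cv2.resize(im2[130:290,180:420],None,fx=1.6,fy=1.6)])[:,:,::-1])
state()
```

```text
at t 6.01 p [ 0.5343 -0.1896  0.1218] op 0.094 ff 0.0 wf [-0.7 -1.2 -0.2]
grip t 7.01 p [ 0.5337 -0.1892  0.121 ] op 0.0297 ff 20.0 wf [ 0.3 -0.1 -0.1]
True
down t 10.66 p [ 0.43   -0.027   0.1246] op 0.0297 ff 20.0 wf [ 0.3 -0.1  1.8]
top flashlight [([0.503, 0.504, -0.004], 0.62), ([0.431, -0.028, 0.009], 0.45), ([0.622, 0.256, 0.006], 0.4)]
top mat [([0.452, 0.218, 0.001], 0.95), ([0.428, -0.03, 0.002], 0.67)]
top light [([0.636, -0.438, 0.027], 0.91), ([0.582, -0.199, 0.077], 0.81)]
top light_grip [([0.727, -0.479, 0.03], 0.89), ([0.594, -0.202, 0.152], 0.84), ([0.637, -0.227, -0.0], 0.19)]
top rack_edge [([0.586, -0.219, 0.099], 0.73), ([0.347, -0.282, 0.001], 0.64), ([0.565, -0.198, 0.099], 0.56)]
scene flashlight [([0.429, -0.022, 0.006], 0.95)]
scene mat [([0.428, -0.031, 0.005], 0.86), ([0.448, 0.224, 0.002], 0.56)]
scene light [([0.637, -0.435, 0.025], 0.75), ([0.58, -0.199, 0.077], 0.73), ([0.659, 0.242, 0.233], 0.29)]
scene light_grip [([0.593, -0.201, 0.15], 0.83), ([0.724, -0.479, 0.028], 0.79)]
scene rack_edge [([0.584, -0.221, 0.101], 0.7)]
 t 13.57 p [ 0.43   -0.027   0.3001] op 0.0703 ff 0.0 wf [-1.3 -1.   0.3]
```

View pics/after.png

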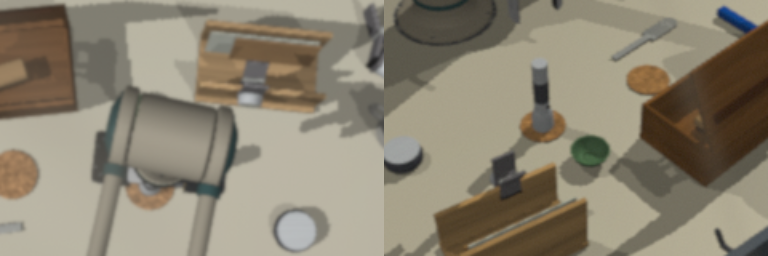

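The scene crop shows the flashlight standing upright on the near mat. The light on the rack is now clear to grasp.

Run:
```python
from h import *
q=down(-0.114); g=np.array([0.5908,-0.2018])
gripper_to(0.094)
r.move_to([*g,0.28],q)
r.move_l([*g,0.1555],vel=0.1); r.hold(0.2); state("at")
for o in (0.06,0.045,0.035,0.02):
    gripper_to(o,f_grip=32); state(o)
print(r.move_l([*g,0.19],vel=0.05)); state()
r.move_l([*g,0.32],vel=0.15); r.hold(0.2); state("up")
t=vision.snapshot("top"); marks(["light","light_grip","light_lens"],"top")
s=vision.snapshot("scene"); marks(["light","light_grip","light_lens"],"scene")
cv2.imwrite("pics/held.png",np.hstack([cv2.resize(t[100:260,300:500],None,fx=2,fy=2),cv2.resize(s[90:250,170:370],None,fx=2,fy=2)])[:,:,::-1])
```

```text
at t 17.31 p [ 0.591  -0.2019  0.156 ] op 0.0944 ff 0.0 wf [ 0.6 -0.1  0.3]
0.06 t 18.01 p [ 0.5912 -0.2019  0.1558] op 0.06 ff 0.49 wf [ 1.2 -0.2  0.9]
0.045 t 18.47 p [ 0.5908 -0.2018  0.1553] op 0.0454 ff 8.12 wf [1.  0.  0.5]
0.035 t 18.87 p [ 0.5905 -0.2017  0.1552] op 0.0353 ff 14.39 wf [ 0.3 -0.7 -1.4]
0.02 t 19.14 p [ 0.5908 -0.2018  0.1555] op 0.0288 ff 31.85 wf [ 0.1  0.1 -1.3]
False
 t 19.98 p [ 0.5906 -0.2017  0.1898] op 0.0287 ff 31.85 wf [ 0.4  0.7 -1.8]
up t 21.2 p [ 0.5905 -0.2017  0.3189] op 0.0286 ff 31.85 wf [-0.3  0.2 -0.9]
top light [([0.636, -0.438, 0.03], 0.77), ([0.579, -0.204, 0.232], 0.56)]
top light_grip [([0.729, -0.48, 0.029], 0.95), ([0.523, -0.482, -0.002], 0.56), ([0.591, -0.204, 0.307], 0.37)]
top light_lens [([0.637, -0.48, 0.031], 0.84), ([0.559, -0.198, 0.255], 0.43), ([0.637, 0.242, 0.0], 0.4)]
scene light [([0.637, -0.436, 0.028], 0.95), ([0.584, -0.203, 0.236], 0.86)]
scene light_grip [([0.725, -0.48, 0.029], 0.97), ([0.592, -0.201, 0.31], 0.84)]
scene light_lens [([0.638, -0.475, 0.03], 0.95), ([0.429, -0.025, 0.004], 0.75), ([0.556, -0.199, 0.256], 0.66), ([0.504, 0.506, -0.004], 0.42)]
```

View pics/held.png

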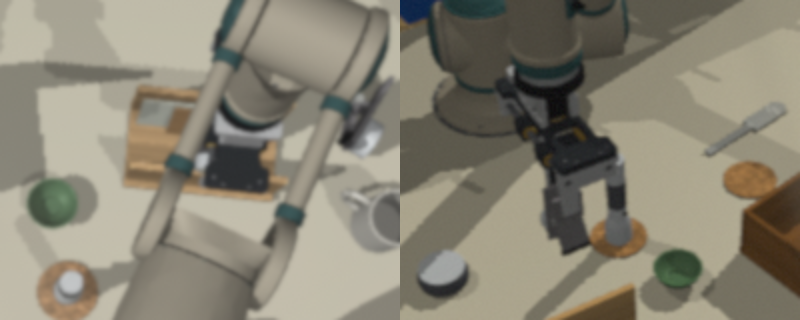

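The light is held squeezed open (opening 28.8 mm) and is clear of the rack; the flashlight is still upright on the mat. Next I go to a pose in front of the lid edge and look again.

```bash
cat >> h.py <<'E'
def lidframe(th,yaw=0.096):
    bx=np.array([np.cos(yaw),np.sin(yaw),0]);z=np.array([0,0,1]);s,c=np.sin(th),np.cos(th)
    X=c*bx-s*z;Z=s*bx+c*z
    return X,np.cross(Z,X),Z
def tcp_for(E,th,d,gap,dy=0):
    X,Y,Z=lidframe(th)
    o=E+d*X+dy*Y-(0.005+gap)*Z          # light origin
    return o-0.081*X+0.0085*Z, quat(Z,X)  # tool y = lid z, tool z = lid x
E
python3 - <<'E'
from h import *
r.move_l([0.5908,-0.2018,0.37],vel=0.2)
E=np.array([0.659,0.242,0.235]);th=1.14
p,q=tcp_for(E,th,-0.06,0.006); print(p,inverse_kinematics(p,q))
r.move_to(p,q); r.hold(0.3); state()
T=["light","light_grip","light_lens","lid_edge","box"]
for c in ("wrist","scene","top"):
    im=vision.snapshot(c); marks(T,c)
    if c!="top": cv2.imwrite(f"pics/pre_{c}.png",im[:,:,::-1])
a=cv2.imread("pics/pre_wrist.png");b=cv2.imread("pics/pre_scene.png")[90:290,280:520]
cv2.imwrite("pics/pre.png",np.hstack([cv2.resize(a,(448,280)),cv2.resize(b,(336,280))]))
E
```

```text
[0.59812917 0.23613838 0.36207334] [ 0.32098975  0.11691437  1.47236457 -0.10303941  1.13316738  0.2488264 ]
 t 23.91 p [0.5985 0.2355 0.362 ] op 0.0287 ff 31.85 wf [ 1.   0.5 -1.6]
wrist light [([0.625, 0.238, 0.281], 0.64)]
wrist light_grip [([0.601, 0.234, 0.349], 0.95)]
wrist light_lens [([0.594, 0.233, 0.288], 0.79), ([0.64, 0.24, -0.004], 0.29)]
wrist lid_edge [([0.658, 0.243, 0.234], 0.96), ([0.426, -0.03, 0.002], 0.68)]
wrist box [([0.642, 0.239, -0.001], 0.61)]
scene light [([0.623, 0.241, 0.282], 0.84), ([0.636, -0.435, 0.028], 0.74)]
scene light_grip [([0.604, 0.236, 0.353], 0.58), ([0.724, -0.483, 0.029], 0.58)]
scene light_lens [([0.64, -0.479, 0.03], 0.7), ([0.594, 0.235, 0.29], 0.62)]
scene lid_edge [([0.658, 0.242, 0.236], 0.57)]
scene box [([0.639, 0.242, 0.001], 0.56)]
top light [([0.636, -0.436, 0.03], 0.64), ([0.623, 0.239, 0.282], 0.62)]
top light_grip [([0.727, -0.477, 0.026], 0.96), ([0.429, -0.03, 0.01], 0.64), ([0.605, 0.235, 0.353], 0.58)]
top light_lens [([0.637, -0.478, 0.034], 0.92), ([0.597, 0.237, 0.29], 0.45)]
top lid_edge [([0.662, 0.239, 0.237], 0.81)]
top box [([0.638, 0.241, -0.0], 0.68)]
```

View pics/pre.png

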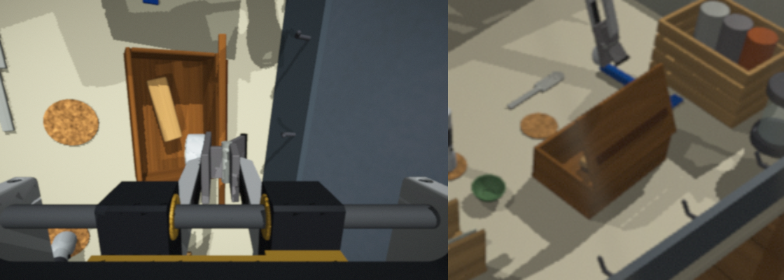

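The wrist view shows the lid edge-on (column ~222) between the flat half (~205) and the lever jaw (~235). The light and lid marks match my model, so I insert.

Run:
```python
from h import *
E=np.array([0.659,0.242,0.235]);th=1.14
for d in (-0.02,0.0,0.025):
    p,q=tcp_for(E,th,d,0.006)
    print(d,r.move_l(p,rot=q,vel=0.05,guard=6)); state()
p,q=tcp_for(E,th,0.025,-0.002)
print("seat",r.move_l(p,rot=q,vel=0.01,guard=2.5)); r.hold(0.2); state()
p0=tcp_for(E,th,0.025,0.0)[0]; print("gap left mm",1e3*(p0-telemetry.current_ee_pos())@lidframe(th)[2])
T=["light","lid_edge","light_lens"]
a=vision.snapshot("wrist"); marks(T,"wrist"); b=vision.snapshot("scene"); marks(T,"scene")
cv2.imwrite("pics/in.png",np.hstack([cv2.resize(a[150:350,200:440],(390,325)),cv2.resize(b[90:290,300:540],(390,325))])[:,:,::-1])
```

```text
-0.02 False
 t 25.76 p [0.6149 0.2378 0.3261] op 0.0285 ff 31.85 wf [ 0.6  1.2 -1. ]
0.0 False
 t 26.31 p [0.6231 0.2385 0.3071] op 0.0288 ff 31.85 wf [ 0.1 -0.  -1. ]
0.025 False
 t 26.96 p [0.6336 0.2395 0.2847] op 0.0283 ff 31.85 wf [-0.7  0.3 -1. ]
seat True
 t 28.03 p [0.6383 0.2398 0.285 ] op 0.0284 ff 31.85 wf [ 0.  -0.3 -0.7]
gap left mm 1.5149994442965686
wrist light [([0.664, 0.24, 0.204], 0.67), ([0.64, 0.239, -0.0], 0.29)]
wrist lid_edge []
wrist light_lens [([0.635, 0.237, 0.212], 0.71), ([0.644, 0.24, 0.27], 0.63)]
scene light [([0.639, -0.437, 0.028], 0.81), ([0.66, 0.242, 0.202], 0.63)]
scene lid_edge [([0.66, 0.24, 0.235], 0.77)]
scene light_lens [([0.633, 0.237, 0.21], 0.95), ([0.64, -0.478, 0.03], 0.82), ([0.663, 0.244, 0.206], 0.53)]
```

View pics/in.png

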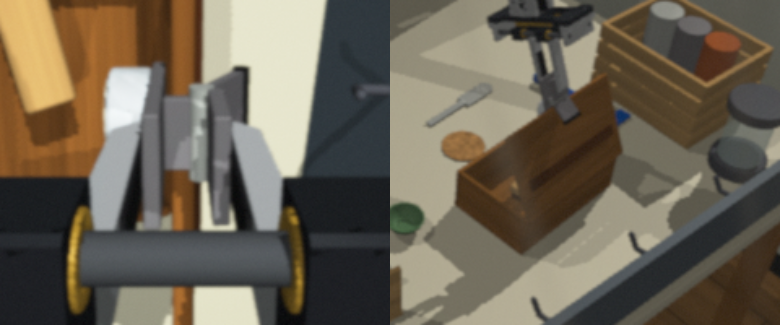

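The wrist view shows the lid between the jaws, with the lamp head at (125,95) on the box side and the flat half almost touching the underside. I release gradually.

Run:
```python
from h import *
for o in (0.036,0.045,0.055,0.07,0.09):
    gripper_to(o); state(o)
r.hold(0.2)
X=lidframe(1.14)[0]; p=telemetry.current_ee_pos()
r.move_l(p-0.14*X,vel=0.12); r.hold(0.3); state("back")
T=["light","lid_edge","light_lens","light_grip","flashlight","mat"]
a=vision.snapshot("wrist"); marks(T,"wrist"); b=vision.snapshot("scene"); marks(T,"scene"); vision.snapshot("top"); marks(T,"top")
cv2.imwrite("pics/out.png",np.hstack([cv2.resize(a[100:350,170:470],(390,325)),cv2.resize(b[90:290,240:480],(390,325))])[:,:,::-1])
```

```text
0.036 t 28.8 p [0.6384 0.2398 0.2854] op 0.0363 ff 9.8 wf [ 0.8  0.5 -1.7]
0.045 t 29.18 p [0.638  0.2397 0.2849] op 0.0448 ff 7.56 wf [-1.7 -0.4 -1.7]
0.055 t 29.58 p [0.6386 0.2399 0.2859] op 0.0551 ff 0.12 wf [-0.4 -0.9  0.7]
0.07 t 30.05 p [0.6384 0.2398 0.2854] op 0.0702 ff 0.0 wf [-0.3  0.  -0.5]
0.09 t 30.57 p [0.6384 0.2398 0.2854] op 0.0901 ff 0.0 wf [-0.8 -0.9 -0.5]
back t 32.39 p [0.5803 0.2342 0.4121] op 0.0901 ff 0.0 wf [-0.5  0.   0.6]
wrist light [([0.666, 0.242, 0.204], 0.92)]
wrist lid_edge [([0.655, 0.243, 0.233], 0.72)]
wrist light_lens [([0.636, 0.24, 0.211], 0.9)]
wrist light_grip [([0.638, 0.24, 0.272], 0.61)]
wrist flashlight [([0.655, 0.241, 0.236], 0.42)]
wrist mat [([0.451, 0.22, 0.002], 0.95)]
scene light [([0.639, -0.436, 0.025], 0.98), ([0.666, 0.244, 0.212], 0.72)]
scene lid_edge [([0.428, -0.027, 0.004], 0.36)]
scene light_lens [([0.636, 0.237, 0.214], 0.77), ([0.639, -0.477, 0.029], 0.68)]
scene light_grip [([0.727, -0.481, 0.031], 0.92), ([0.64, 0.242, 0.277], 0.73)]
scene flashlight [([0.43, -0.024, 0.003], 0.6)]
scene mat [([0.448, 0.221, -0.0], 0.93), ([0.428, -0.029, 0.005], 0.79)]
top light [([0.634, -0.438, 0.026], 0.84), ([0.664, 0.241, 0.208], 0.73)]
top lid_edge [([0.659, 0.242, 0.236], 0.81)]
top light_lens [([0.638, -0.478, 0.031], 0.67), ([0.64, 0.237, 0.213], 0.66), ([0.427, -0.028, 0.0], 0.62), ([0.346, -0.282, 0.001], 0.49)]
top light_grip [([0.638, 0.241, 0.277], 0.63), ([0.728, -0.477, 0.028], 0.57), ([0.668, 0.239, 0.205], 0.4)]
top flashlight [([0.427, -0.031, 0.011], 0.65)]
top mat [([0.453, 0.221, 0.001], 0.62), ([0.43, -0.028, 0.002], 0.59)]
```

View pics/out.png

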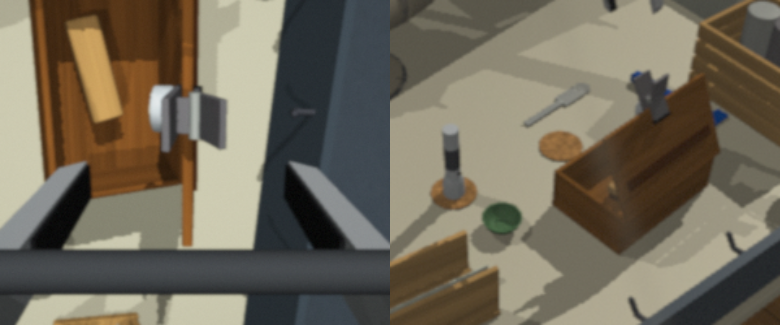

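The wrist view shows the light clipped on the lid at (185,115), with its lamp head on the box side. The scene view shows the flashlight upright on its mat. The jaws are about 27 mm over the edge, centred on it, and the lid has not moved, so I hand in.

```bash
python3 -c "
from h import *
print(r.sign_off()); state()"
```

```text
the job is handed in; nothing more can be done
None
the job is handed in; nothing more can be done
```

The job is handed in: the flashlight stands on the near cork mat, and the light is clipped about 27 mm over the middle of the lid edge with its lamp head on the underside; the sign-off returned no verdict.

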